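# Hold the spring clip open around the next dog's card

### The job

Squeeze the green clip open while it is still on the yellow record card and lift it off, then carry it over to the blue card and hold it well open, upright, around the middle of that card's top edge, with the edge between the jaws but the clip touching the card nowhere, so that I can slip the vaccination slip in. Finish while holding it there, still squeezed open: do not let it close and do not let go. Leave the cards standing where they are and do not disturb the red card or the things around.

Things in the scene. Friction and masses are not known exactly. Their poses are not given: they have to be found in the camera images.
- clip: green spring clip, black rubber lips, 65 g, jaws down, handles up. Origin: midway between the lips, level with their lower edge when shut. x: the way the jaws part and the handles are squeezed (across the card); y along lips (46 mm long) and pin; z up to the handles. Starts shut on the yellow card, pin resting on its top edge (origin 32 mm below the edge), up to 20 mm off the middle of its width
- clip_pin (a point): middle of the clip's steel pivot pin (12 mm thick, 48 mm long), 38 mm above the clip's origin, axes as clip. Card edges go up between the jaws as far as the pin's underside, 32 mm above the origin
- clip_handles (a point): point midway between the two flat green handles, 66 mm above the clip's origin, axes as clip. Handles are 36 mm wide in y, 3 mm thick; clip shut: they lean apart, tops 73 mm above the origin and 54 mm apart over their outsides; squeezed fully: upright and parallel, 23 mm over their outsides, tops at 80 mm. Squeeze them along x
- clip_jaw (a joint): how far the clip is open: angle in rad turned by each of its two levers (both alike). 0 = shut on a 3 mm card, about -0.04 = lips together, 0.40 = stop, fully open. Gap at the lips: 3 mm + 70 mm x sin(angle), 30 mm at the stop (lips then rise 3 mm), 17 mm under the pin. Spring: about 4 N squeeze at each handle top to start, 10 N at the stop, more if squeezed lower; snaps shut when let go
- card_yellow: where the clip starts: yellow record card, rigid white board 3 mm thick, 110 mm wide, top edge 130 mm above the table, 20 mm yellow band along the top of both faces, upright in a yellow weighted foot 80 x 120 x 20 mm (about 0.7 kg in all, not fixed down). Origin: centre of the foot's underside; x square to the card's faces, y along its width, z up
- yellow_edge (a point): middle of the yellow card's top edge, axes as card_yellow
- card_blue: the target: blue record card, rigid white board 3 mm thick, 110 mm wide, top edge 130 mm above the table, 20 mm blue band along the top of both faces, upright in a blue weighted foot 80 x 120 x 20 mm (about 0.7 kg in all, not fixed down). Origin: centre of the foot's underside; x square to the card's faces, y along its width, z up
- blue_edge (a point): middle of the blue card's top edge, axes as card_blue
- card_red: bystander: red record card, rigid white board 3 mm thick, 110 mm wide, top edge 130 mm above the table, 20 mm red band along the top of both faces, upright in a red weighted foot 80 x 120 x 20 mm (about 0.7 kg in all, not fixed down). Origin: centre of the foot's underside; x square to the card's faces, y along its width, z up
- bowl: bystander: steel bowl, 140 mm across, 50 mm high; origin at the centre of its underside
- jar: bystander: glass treat jar with steel cap, 84 mm across, about 120 mm high; origin at the centre of its underside
- shampoo: bystander: white shampoo bottle with blue cap, 60 mm across, about 160 mm high; origin at the centre of its underside
- comb: bystander: purple plastic comb lying flat, 180 mm long in its y, 38 mm wide, 6 mm thick; origin at the centre of its underside

How it is judged:
On the way, in this order (a step that is already met when the one before it is completed fails the run):
1. the clip is squeezed open while still on the yellow card (value of joint clip_jaw above 0.12 rad and z of yellow_edge in the frame of clip above 0.01 m and distance between yellow_edge and clip below 0.06 m and contact force between the fingers and clip above 2 N), for 0.1 s.
2. the clip is lifted clear of the yellow card, in the gripper (z of clip in the frame of card_yellow above 0.135 m and contact force between the fingers and clip above 2 N), for 0.1 s.
At the end, for the whole second after the job is handed in: Gripper still squeezes the clip over 0.22 rad open, still, upright and square to the blue card within 15 deg; card edge 10-31.5 mm above clip origin, within 10 mm of mid-gape, 25 mm of card middle; clip-card force under 0.3 N; blue, yellow cards upright, within 20 mm of start (value of joint clip_jaw above 0.22 rad and z of blue_edge in the frame of clip between 0.01 and 0.0315 m and x of blue_edge in the frame of clip between -0.01 and 0.01 m and y of blue_edge in the frame of clip between -0.025 and 0.025 m and angle between the x axis of clip and the x axis of card_blue, either way round below 0.26 rad and angle between clip's own z axis and vertical below 0.26 rad and contact force between clip and card_blue below 0.3 N and contact force between the fingers and clip above 2 N and linear speed of clip below 0.03 m/s and distance of each of card_blue, card_yellow from where it was at the start of the episode below 0.02 m and angle between each of card_blue, card_yellow's own z axis and vertical below 0.1 rad); the arm keeps its last pose, push and grip.
It fails at once if the red card or a bystander (bowl, jar, shampoo, comb) is moved more than 20 mm (distance of any of card_red, bowl, jar, shampoo, comb from where it was at the start of the episode above 0.02 m).
It fails at once if a card is knocked over or pushed more than 30 mm (angle between any of card_yellow, card_blue, card_red's own z axis and vertical above 0.3 rad or distance of any of card_yellow, card_blue from where it was at the start of the episode above 0.03 m).
It fails at once if the clip is dropped (its origin below 70 mm) (height (world z) of clip below 0.07 m).
It also fails if it takes over 38 s, if anything falls off the work surface, if the arm or the gripper's body presses on something with over 40 N, if the wrist force passes 120 N, or if a joint passes its speed limit or range.

### The arm

A 7-joint arm with a two-finger parallel gripper is mounted at the origin on the work surface. World frame = base frame: x ahead of the robot, y to its left, z up, the work surface at z = 0. Lengths are in m, angles in rad, forces in N, time in s.
With the tool pointing down it reaches from about 0.425 to 0.825 m from the base axis. Payload 3.6 kg.
Tool frame: the origin (TCP) lies at the very end of the fingers, on their centre line; the grasp point (between the pads) lies 19 mm behind it; z points along the fingers, y is the line along which they close (so a half turn about z gives the same grasp; the last joint's range is limited). The gripper opens to 93 mm and grips with 3 to 60 N. Pads are 15 mm wide; open, the fingers measure 128 mm over their backs; the gripper's body (75 mm by 188 mm) begins 65 mm behind the grasp point.
Start: joints at [1.169, 0.615, -0.013, 1.423, 0.008, 1.103, -0.04], TCP at [0.238, -0.605, 0.219] pointing down, gripper open.
Joint ranges: [-3.12, 3.12], [-0.3, 2.06], [-1.34, 1.32], [0.26, 2.42], [-1.36, 4.5], [0.01, 1.98], [-2.84, 2.84]. Speed limits (rad/s): [2.79, 2.79, 3.14, 3.14, 3.14, 3.14, 3.14].

### API

Orientations are given as a unit quaternion [w, x, y, z].
In Python, from bench import state, viewer, r gives the robot as it stands. The module is installed in compiled form; this text tells all that it offers.
- The arm moves only by the tool drive_tool, never from a script. Its argument "series" is a list of rows, each an object with "travel": the shift along the world's x, y, z in mm, a list of three; "twist": the turn about the world's z in rad. In form: [{"travel": [dx, dy, dz], "twist": twist}, ...]. A call has 1 to 20 rows; each row is the pose to reach, as a shift and turn from the pose commanded when the call began; what a row does not reach only later rows make up. A row lasts 1/12 s, in which the tool goes at most 41.7 mm and 7.16 degrees, less where a joint would pass 70% of its speed; a pose out of reach is approached as far as the arm can. A call with a gripper value outside its range is refused whole. "jaw" is the opening in per cent of the stroke, from 0 (shut) to 100 (fully open), set as the call begins (left out, the last holds). The fingers move at their own pace and stop on an object; "force" is the grip in N (left out, the last holds). Time passes only in rows, so rows that repeat a pose let the fingers close. It gives the time, the measured TCP pose, the force, the opening and the grip force at its end, in the units of the state.
- state(): the state, without advancing time (a new reading comes with each control period).
- viewer.camera(name): name is "scene" or "top"; returns a dict with "pixels" (480x640x3 uint8, red, green, blue), "intrinsics" (3x3 intrinsics, pixels), "world_from_camera" (4x4, takes a point from camera to world coordinates). Camera axes: x right, y down, z forward; pixel columns grow to the right and rows downward; lengths in m; the calibration is good to about 2 mm. A picture is of the moment at which its call begins. There is no depth.
- r.hand_in(): hands the job in; it is judged then, once.
The state is a dict: "clock": time; "joints": joint angles; "qvel": joint speeds; "joint_torque": joint torques, N m; "tcp_pos": TCP position; "tool_rot": TCP orientation; "force": force on the tool from outside, world axes, zero at the start; "torque": the same for the moment, N m; "grip_width": finger opening in m; "grip_force": force on a finger pad.
Only numpy, scipy, OpenCV 4.12 (cv2) and the standard library are available. Lean on these libraries where they do the work, as an engineer would, in place of code of your own. Each camera call takes 0.05 s, during which the arm holds its last target. There are 200 camera calls.

## Working session

There is one attempt and no reset: what is moved stays moved. The work goes in short steps, Python scripts to look and compute and a tool call to move; the robot and the scene stay as the last step left them, time stands still between calls to the robot, and variables do not carry over. Pictures are saved under pics/ and viewed, at most 10 in all, crops included, and the job is handed in when it is done.

Besides the shell and the picture viewer there is one more tool, called after "Call:" as a command line: name --argument value ..., lists and objects as JSON in quotes. drive_tool: Moves the arm, as the interface text tells. Its arguments: {"type":"object","properties":{"series":{"type":"array","items":{"type":"object","properties":{"travel":{"type":"array","items":{"type":"number"}},"twist":{"type":"number"}}}},"jaw":{"type":"number"},"force":{"type":"number"}},"required":["series"]}

```bash
mkdir -p pics; python3 - <<'E'
from bench import state, viewer, r
import cv2, numpy as np
for n in ("scene","top"):
    c=viewer.camera(n); cv2.imwrite(f"pics/{n}0.png",c["pixels"][:,:,::-1]); np.savez(f"{n}0.npz",**c)
    print(n,c["intrinsics"].round(1).tolist(),c["world_from_camera"].round(4).tolist())
s=state(); print({k:np.round(v,3).tolist() for k,v in s.items()})
E
```

```text
scene [[556.3, 0.0, 318.2], [0.0, 556.3, 231.8], [0.0, 0.0, 1.0]] [[-0.0102, 0.6598, -0.7513, 1.2934], [0.9999, 0.0089, -0.0058, 0.0351], [0.0029, -0.7514, -0.6599, 0.7897], [0.0, 0.0, 0.0, 1.0]]
top [[609.3, 0.0, 318.2], [0.0, 609.3, 236.2], [0.0, 0.0, 1.0]] [[0.024, -0.9863, 0.1631, 0.3427], [-0.9997, -0.0252, -0.0057, 0.0361], [0.0097, -0.1629, -0.9866, 1.3936], [0.0, 0.0, 0.0, 1.0]]
{'clock': 0.1, 'joints': [1.17, 0.616, -0.013, 1.425, 0.008, 1.103, -0.04], 'qvel': [0.001, -0.001, -0.001, -0.002, 0.001, 0.001, -0.001], 'joint_torque': [0.001, -46.004, 0.21, -16.624, -0.061, 0.017, 0.0], 'tcp_pos': [0.238, -0.604, 0.218], 'tool_rot': [-0.001, 0.982, 0.186, -0.0], 'force': [-0.147, -0.165, 0.01], 'torque': [-0.067, 0.017, 0.001], 'grip_force': 0.0, 'grip_width': 0.093}
```

View pics/scene0.png

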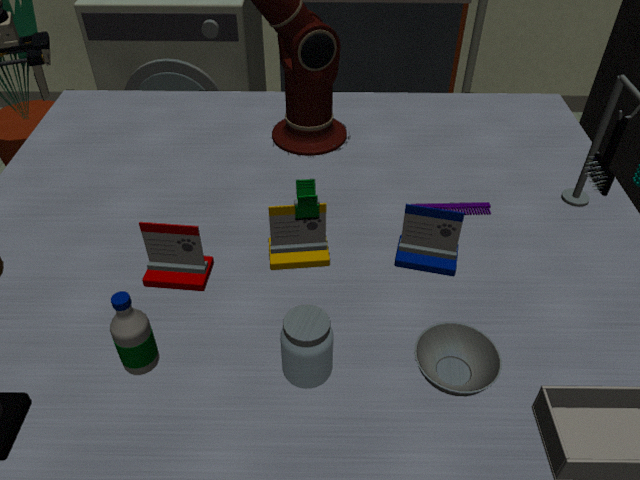

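View pics/top0.png

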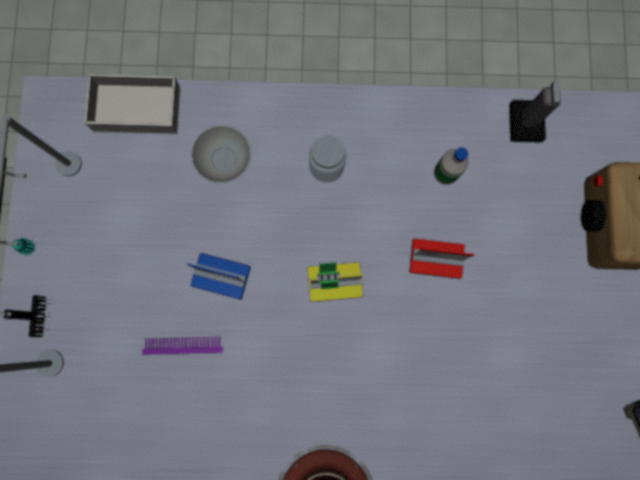

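The scene view shows the green clip at about (307,198) on the yellow card, the blue card at (430,240) and the red card at (175,255). In the top view, clip and yellow card are at (330,280), blue at (220,276) and the comb at (182,345). Next I'll measure with masks and enlarged crops.

```bash
cat > h.py <<'E'
import numpy as np, cv2
def load(f): return dict(np.load(f))
def masks(px):
    h=cv2.cvtColor(px,cv2.COLOR_RGB2HSV); H,S,V=[h[...,i].astype(int) for i in range(3)]
    return dict(yellow=((H>18)&(H<35)&(S>140)&(V>70)),blue=((H>105)&(H<125)&(S>150)&(V>40)),green=((H>50)&(H<80)&(S>120)&(V>25)))
def ray(c,uv):
    T=c["world_from_camera"]; d=T[:3,:3]@np.linalg.solve(c["intrinsics"],[uv[0],uv[1],1.]); return T[:3,3],d
def onz(c,uv,z):
    o,d=ray(c,uv); return o+d*(z-o[2])/d[2]
def tri(c1,u1,c2,u2):
    o1,d1=ray(c1,u1);o2,d2=ray(c2,u2); s=np.linalg.lstsq(np.c_[d1,-d2],o2-o1,rcond=None)[0]
    a,b=o1+s[0]*d1,o2+s[1]*d2; return (a+b)/2,np.linalg.norm(a-b)
def proj(c,p):
    q=np.linalg.inv(c["world_from_camera"])@np.r_[p,1]; q=c["intrinsics"]@q[:3]; return q[:2]/q[2]
E
python3 - <<'E'
from h import *
S,T=load("scene0.npz"),load("top0.npz")
for n,c in (("S",S),("T",T)):
    for k,m in masks(c["pixels"]).items():
        nn,l,st,ce=cv2.connectedComponentsWithStats(m.astype(np.uint8))
        for i in range(1,nn):
            if st[i,4]>25 and st[i,1]>150 and st[i,1]<330 and 180<ce[i][0]<480:
                ct=cv2.findContours((l==i).astype(np.uint8),0,2)[0][0]
                print(n,k,st[i].tolist(),ce[i].round(1),cv2.boxPoints(cv2.minAreaRect(ct)).round(1).tolist())
f=lambda c,x,y,w,h:cv2.resize(c["pixels"][y:y+h,x:x+w,::-1],(400,300),interpolation=cv2.INTER_CUBIC)
m=np.vstack([np.hstack([f(S,255,170,100,75+0),f(S,385,195,100,75)]),np.hstack([f(T,285,245,100,75),f(T,170,240,100,75)])])
cv2.imwrite("pics/crop0.png",cv2.convertScaleAbs(m,alpha=1.5))
E
```

```text
S yellow [269, 205, 26, 4, 48] [281.1 206.1] [[268.8999938964844, 206.0], [294.0, 204.5], [294.1000061035156, 206.60000610351562], [269.1000061035156, 208.10000610351562]]
S yellow [269, 237, 61, 28, 715] [298.  256.2] [[269.0, 264.0], [269.0, 237.0], [329.0, 237.0], [329.0, 264.0]]
S blue [406, 204, 59, 13, 152] [435.1 209.3] [[405.20001220703125, 209.5], [406.1000061035156, 203.1999969482422], [464.20001220703125, 212.0], [463.20001220703125, 218.3000030517578]]
S blue [395, 245, 62, 28, 719] [425.4 260.3] [[394.1000061035156, 263.20001220703125], [397.79998779296875, 245.0], [457.3999938964844, 257.29998779296875], [453.70001220703125, 275.5]]
S green [295, 179, 24, 39, 651] [306.2 198.6] [[295.0, 179.0], [318.0, 179.0], [318.0, 217.0], [295.0, 217.0]]
T yellow [336, 263, 26, 15, 286] [348.6 269.9] [[335.70001220703125, 264.6000061035156], [359.8999938964844, 262.3999938964844], [361.1000061035156, 275.79998779296875], [336.8999938964844, 278.0]]
T yellow [308, 267, 11, 14, 114] [312.9 272.4] [[308.0, 267.0], [318.0, 267.0], [318.0, 280.0], [308.0, 280.0]]
T yellow [310, 285, 52, 
[... 405 characters left out ...]
] [216.7 286.4] [[190.60000610351562, 285.0], [193.5, 274.5], [243.10000610351562, 287.8999938964844], [240.3000030517578, 298.3999938964844]]
T green [436, 165, 20, 18, 130] [443.  175.6] [[431.70001220703125, 172.89999389648438], [437.8999938964844, 164.89999389648438], [455.0, 178.0], [448.8999938964844, 186.0]]
T green [318, 263, 19, 12, 161] [327.4 268.7] [[317.20001220703125, 264.20001220703125], [335.20001220703125, 262.6000061035156], [336.1000061035156, 272.8999938964844], [318.0, 274.3999938964844]]
T green [320, 279, 18, 9, 117] [329.  283.4] [[319.8999938964844, 281.0], [336.79998779296875, 278.79998779296875], [337.79998779296875, 286.20001220703125], [320.8999938964844, 288.5]]
```

View pics/crop0.png

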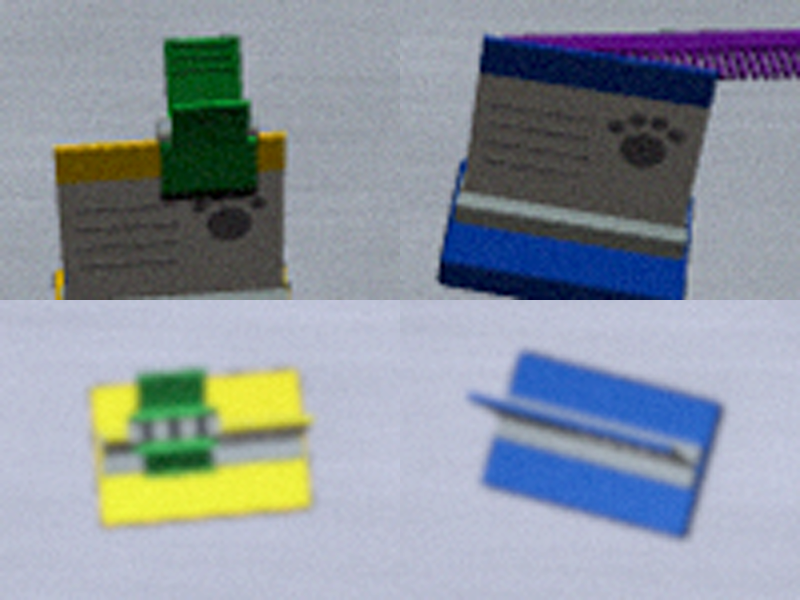

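The crop shows the clip's handle tops, its lips below the yellow band, and both edge ends of the yellow and blue cards, all readable to about half a pixel. I'll triangulate these.

```bash
python3 - <<'E'
from h import *
S,T=load("scene0.npz"),load("top0.npz")
s=lambda x,y,ox,oy:np.array([(x+.5)/4-.5+ox,(y+.5)/4-.5+oy])
P={}
def t(n,a,b):
    p,e=tri(S,a,T,b);P[n]=p;print(n,(p*1000).round(1),"err",round(e*1000,1))
a=lambda x,y:s(x,y,255,170); b=lambda x,y:s(x-400,y,385,195)
c=lambda x,y:s(x,y-300,285,245); d=lambda x,y:s(x-400,y-300,170,240)
t("Y -y",a(55,147),c(311,418)); t("Y +y",a(285,132),c(103,441))
t("H+x -y",a(173,102),c(205,371)); t("H+x +y",a(249,100),c(137,376))
t("H-x -y",a(165,38),c(215,467)); t("H-x +y",a(241,37),c(145,473))
t("B -y",b(485,37),d(697,457)); t("B +y",b(718,72),d(470,396))
for k in "YB":
    v=P[k+" +y"]-P[k+" -y"];m=(P[k+" +y"]+P[k+" -y"])/2
    print(k,"mid",m.round(4),"len",np.linalg.norm(v).round(4),"yaw of y axis from +y (rad, ccw)",np.arctan2(-v[0],v[1]).round(3))
h=np.mean([P[k] for k in P if k[0]=="H"],0); print("handles mid",h.round(4))
# feet, corners on z=.02 top view
M=masks(T["pixels"])
for k,x0,x1 in(("yellow",300,370),("blue",185,255)):
    m=M[k].copy();m[:,:x0]=0;m[:,x1:]=0;m[:250]=0;m[310:]=0
    q=np.argwhere(m)[:,::-1]; w=np.array([onz(T,p,.02)[:2] for p in q]).astype(np.float32)*1000
    r=cv2.minAreaRect(w);print(k,r)
E
```

```text
Y -y [473.7 -65.1 132.5] err 0.7
Y +y [459.1  43.  131.3] err 0.1
H+x -y [491.8  -8.  173.8] err 0.5
H+x +y [488.5  26.3 172.8] err 0.2
H-x -y [443.5 -13.7 174.5] err 0.1
H-x +y [439.7  21.5 172.7] err 0.6
B -y [458.7 188.4 129.2] err 14.7
B +y [486.6 300.6 132. ] err 1.2
Y mid [ 0.4664 -0.0111  0.1319] len 0.1091 yaw of y axis from +y (rad, ccw) 0.134
B mid [0.4726 0.2445 0.1306] len 0.1156 yaw of y axis from +y (rad, ccw) -0.244
handles mid [0.4659 0.0065 0.1735]
yellow ((467.208984375, -12.968162536621094), (76.15266418457031, 118.41017150878906), 6.659102916717529)
blue ((474.59576416015625, 249.88246154785156), (121.31898498535156, 75.3648910522461), 76.34400177001953)
```

Call:
drive_tool --series '[{"travel":[25,28,0],"twist":0.07},{"travel":[50,56,0],"twist":0.14},{"travel":[75,84,0],"twist":0.21},{"travel":[100,112,0],"twist":0.28},{"travel":[125,140,0],"twist":0.35},{"travel":[150,168,0],"twist":0.42},{"travel":[175,196,0],"twist":0.49},{"travel":[200,224,0],"twist":0.56},{"travel":[222,252,0],"twist":0.63},{"travel":[223,288,0],"twist":0.7},{"travel":[223,324,0],"twist":0.77},{"travel":[224,360,0],"twist":0.84},{"travel":[224,396,0],"twist":0.91},{"travel":[225,432,0],"twist":0.98},{"travel":[225,468,0],"twist":1.05},{"travel":[226,504,0],"twist":1.12},{"travel":[226,540,0],"twist":1.19},{"travel":[227,576,0],"twist":1.26},{"travel":[227,611,0],"twist":1.315},{"travel":[227,611,0],"twist":1.315}]' --jaw 100 --force 30

```text
clock: 1.77
tcp_pos: [0.4644, 0.0147, 0.2191]
tool_rot: [-0.001, 0.658, 0.753, 0.002]
force: [0.2, 0.2, 0.0]
grip_width: 0.093
grip_force: 0.0
```

```bash
python3 - <<'E'
from h import *
S,T=load("scene0.npz"),load("top0.npz")
# blue ends on the measured edge height, scene view
s=lambda x,y:np.array([(x+.5)/4-.5+385,(y+.5)/4-.5+195])
for z in(.130,.132):
    a,b=onz(S,s(85,37),z),onz(S,s(318,72),z);v=b-a
    print(z,a.round(4),b.round(4),"mid",((a+b)/2).round(4),"len",np.linalg.norm(v).round(4),"yaw",np.arctan2(-v[0],v[1]).round(3), "proj top",proj(T,a).round(1),proj(T,b).round(1))
from bench import state
st=state();print({k:np.round(st[k],4).tolist() for k in("clock","tcp_pos","tool_rot","joints","force")})
E
```

```text
0.13 [0.4592 0.1957 0.13  ] [0.4841 0.302  0.13  ] mid [0.4716 0.2488 0.13  ] len 0.1092 yaw -0.23 proj top [236.8 278.1] [186.3 264.9]
0.132 [0.4617 0.1952 0.132 ] [0.4865 0.3012 0.132 ] mid [0.4741 0.2482 0.132 ] len 0.1089 yaw -0.23 proj top [237.  276.7] [186.5 263.6]
{'clock': 1.7667, 'tcp_pos': [0.4644, 0.0147, 0.2191], 'tool_rot': [-0.0015, 0.6584, 0.7527, 0.0022], 'joints': [0.2731, 0.3611, -0.4717, 1.9268, 0.2, 0.8985, -0.164], 'force': [0.1704, 0.1656, 0.0086]}
```

Call:
drive_tool --series '[{"travel":[0,0,0],"twist":0},{"travel":[0,0,0],"twist":0},{"travel":[0,0,0],"twist":0},{"travel":[0,0,0],"twist":0}]'

```text
clock: 2.1
tcp_pos: [0.4649, 0.0044, 0.2184]
tool_rot: [-0.0, 0.665, 0.747, -0.0]
force: [-0.3, -0.5, -0.5]
grip_width: 0.0929
grip_force: 0.0
```

```bash
python3 - <<'E'
from h import *
from bench import state,viewer
for n in ("scene","top"):
    c=viewer.camera(n); np.savez(f"{n}1.npz",**c); 
S,T=load("scene1.npz"),load("top1.npz")
f=lambda c,x,y,w,h:cv2.resize(c["pixels"][y:y+h,x:x+w,::-1],(400,600),interpolation=cv2.INTER_CUBIC)
cv2.imwrite("pics/crop1.png",cv2.convertScaleAbs(np.hstack([f(S,255,90,100,150),f(T,285,200,100,150)]),alpha=1.4))
st=state();print({k:np.round(st[k],4).tolist() for k in("clock","tcp_pos","tool_rot","joints","force")})
E
```

```text
{'clock': 2.2, 'tcp_pos': [0.4649, 0.0049, 0.2185], 'tool_rot': [-0.0, 0.6648, 0.747, -0.0003], 'joints': [0.2822, 0.3616, -0.4606, 1.926, 0.2026, 0.8994, -0.1631], 'force': [0.7202, 0.2522, -0.1186]}
```

View pics/crop1.png

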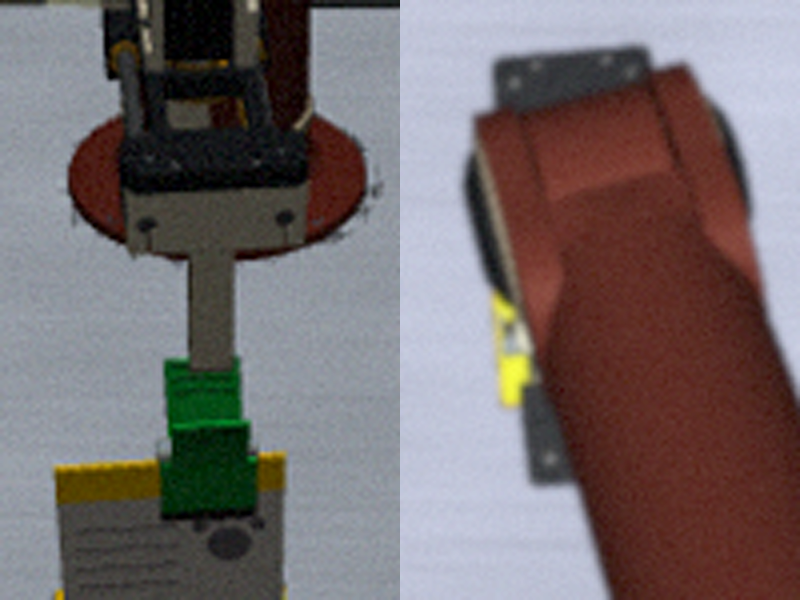

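The fingers straddle the handles: in the crop, the near finger's tip is at (213,370), centred on the clip column. I'll nudge +1.5 mm in y and go down to TCP z of about 148 mm.

Call:
drive_tool --series '[{"travel":[0.5,1.5,-10],"twist":0},{"travel":[0.5,1.5,-25],"twist":0},{"travel":[0.5,1.5,-40],"twist":0},{"travel":[0.5,1.5,-55],"twist":0},{"travel":[0.5,1.5,-65],"twist":0},{"travel":[0.5,1.5,-70],"twist":0},{"travel":[0.5,1.5,-70],"twist":0},{"travel":[0.5,1.5,-70],"twist":0},{"travel":[0.5,1.5,-70],"twist":0}]'

```text
clock: 2.95
tcp_pos: [0.4661, 0.0076, 0.1493]
tool_rot: [0.001, 0.664, 0.748, 0.001]
force: [0.2, 0.5, 0.3]
grip_width: 0.0929
grip_force: 0.0
```

```bash
python3 - <<'E'
from h import *
from bench import state,viewer
st=state();print({k:np.round(st[k],4).tolist() for k in("clock","tcp_pos","tool_rot","force")})
c=viewer.camera("scene"); np.savez("scene2.npz",**c)
print("proj near finger tip",proj(c,[.520+.0005,.0114+.0015,st["tcp_pos"][2]]),"far",proj(c,[.410,-.0,st["tcp_pos"][2]]))
cv2.imwrite("pics/crop2.png",cv2.convertScaleAbs(cv2.resize(c["pixels"][120:240,245:365,::-1],(600,600),interpolation=cv2.INTER_CUBIC),alpha=1.4))
E
```

```text
{'clock': 2.95, 'tcp_pos': [0.4661, 0.0076, 0.1493], 'tool_rot': [0.0005, 0.664, 0.7478, 0.0005], 'force': [0.2044, 0.5195, 0.2672]}
proj near finger tip [309.27877013 215.74851398] far [303.93669827 179.58763828]
```

View pics/crop2.png

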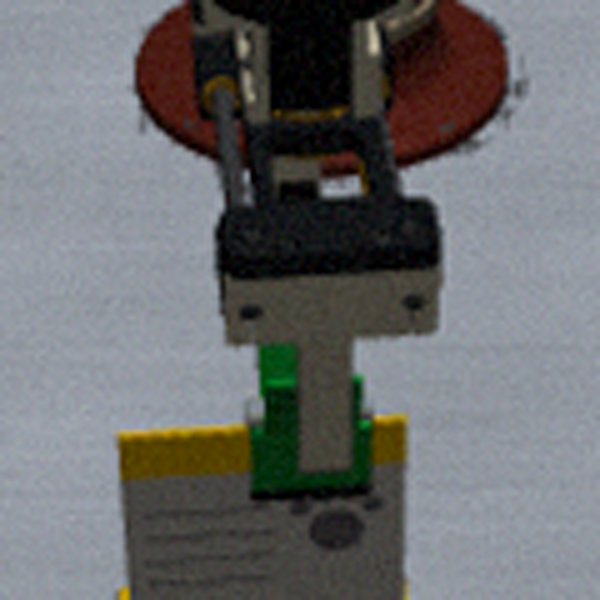

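The near finger's tip is at (326,472) in the crop, which matches the projection to about 1 px, and the fingers straddle the handles. Now squeeze.

Call:
drive_tool --series '[{"travel":[0,0,0],"twist":0},{"travel":[0,0,0],"twist":0},{"travel":[0,0,0],"twist":0},{"travel":[0,0,0],"twist":0},{"travel":[0,0,0],"twist":0},{"travel":[0,0,0],"twist":0},{"travel":[0,0,0],"twist":0},{"travel":[0,0,0],"twist":0},{"travel":[0,0,0],"twist":0},{"travel":[0,0,0],"twist":0},{"travel":[0,0,0],"twist":0},{"travel":[0,0,0],"twist":0}]' --jaw 10 --force 30

```text
clock: 4.0
tcp_pos: [0.4652, 0.0077, 0.1517]
tool_rot: [0.001, 0.664, 0.748, -0.001]
force: [-7.4, -0.9, 25.0]
grip_width: 0.0226
grip_force: 30.0
```

```bash
python3 - <<'E'
from h import *
from bench import state,viewer
st=state();print({k:np.round(st[k],4).tolist() for k in("clock","tcp_pos","tool_rot","force","grip_width","grip_force")})
c=viewer.camera("scene"); np.savez("scene3.npz",**c)
cv2.imwrite("pics/crop3.png",cv2.convertScaleAbs(cv2.resize(c["pixels"][150:270,245:365,::-1],(600,600),interpolation=cv2.INTER_CUBIC),alpha=1.4))
E
```

```text
{'clock': 4.0, 'tcp_pos': [0.4652, 0.0077, 0.1517], 'tool_rot': [0.0006, 0.6639, 0.7478, -0.0008], 'force': [-7.3795, -0.9463, 24.9686], 'grip_width': 0.0226, 'grip_force': 30.0376}
```

View pics/crop3.png

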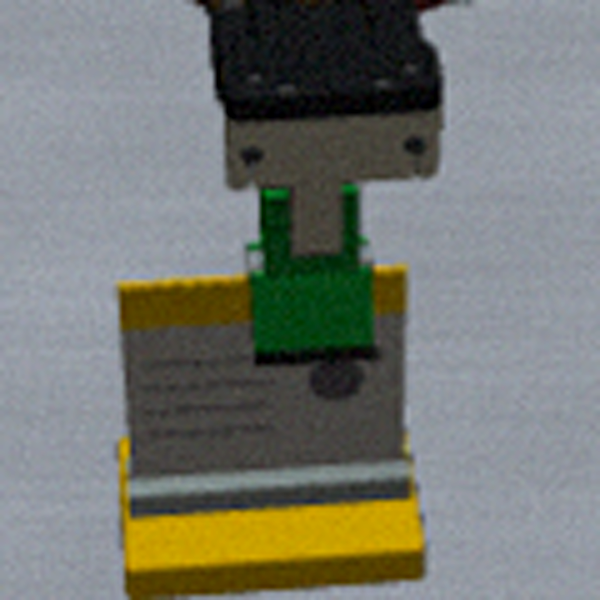

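The clip is squeezed to its stop (width 22.6 mm) and still on the yellow card, with lips at (315,355) in the crop. Lift slowly at first.

Call:
drive_tool --series '[{"travel":[0,0,1],"twist":0},{"travel":[0,0,2],"twist":0},{"travel":[0,0,4],"twist":0},{"travel":[0,0,7],"twist":0},{"travel":[0,0,11],"twist":0},{"travel":[0,0,16],"twist":0},{"travel":[0,0,22],"twist":0},{"travel":[0,0,28],"twist":0},{"travel":[0,0,34],"twist":0},{"travel":[0,0,40],"twist":0},{"travel":[0,0,47],"twist":0},{"travel":[0,0,54],"twist":0},{"travel":[0,0,61],"twist":0},{"travel":[0,0,66],"twist":0},{"travel":[0,0,70],"twist":0},{"travel":[0,0,70],"twist":0},{"travel":[0,0,70],"twist":0},{"travel":[0,0,70],"twist":0}]'

```text
clock: 5.55
tcp_pos: [0.4652, 0.0076, 0.2184]
tool_rot: [-0.0, 0.664, 0.748, -0.0]
force: [0.9, -0.5, -0.9]
grip_width: 0.0222
grip_force: 30.0
```

```bash
python3 - <<'E'
from h import *
from bench import state,viewer
st=state();print({k:np.round(st[k],4).tolist() for k in("clock","tcp_pos","tool_rot","force","grip_width","grip_force")})
c=viewer.camera("scene"); np.savez("scene4.npz",**c)
cv2.imwrite("pics/crop4.png",cv2.convertScaleAbs(cv2.resize(c["pixels"][130:280,245:395,::-1],(600,600),interpolation=cv2.INTER_CUBIC),alpha=1.4))
E
```

```text
{'clock': 5.55, 'tcp_pos': [0.4652, 0.0076, 0.2184], 'tool_rot': [-0.0003, 0.6638, 0.7479, -0.0003], 'force': [0.8689, -0.496, -0.8571], 'grip_width': 0.0222, 'grip_force': 29.9966}
```

View pics/crop4.png

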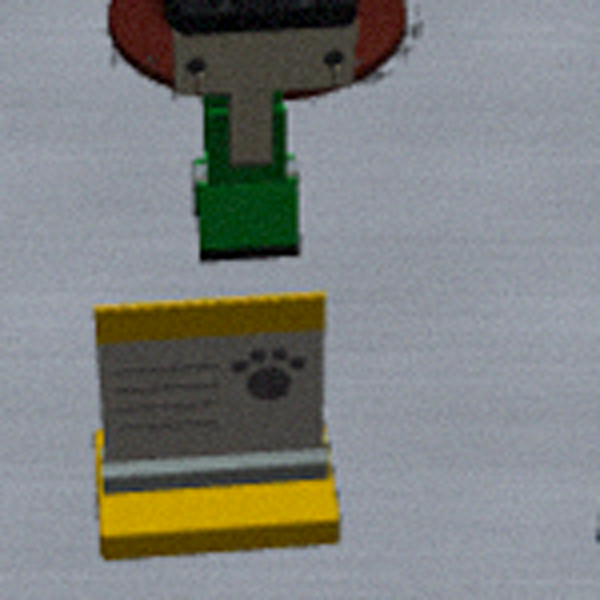

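The clip is held open and upright; its lips are at (250,255) in the crop, clear of the yellow card, which still stands. Now carry it over the blue card.

Call:
drive_tool --series '[{"travel":[0,8,2],"twist":-0.01},{"travel":[1,22,2],"twist":-0.03},{"travel":[2,40,2],"twist":-0.06},{"travel":[2,60,2],"twist":-0.09},{"travel":[3,80,2],"twist":-0.12},{"travel":[4,100,2],"twist":-0.15},{"travel":[4,120,2],"twist":-0.18},{"travel":[5,140,2],"twist":-0.21},{"travel":[6,160,2],"twist":-0.24},{"travel":[7,180,2],"twist":-0.27},{"travel":[8,200,2],"twist":-0.3},{"travel":[9,217,2],"twist":-0.325},{"travel":[9,230,2],"twist":-0.345},{"travel":[9,238,2],"twist":-0.354},{"travel":[9,242,2],"twist":-0.354},{"travel":[9,242,2],"twist":-0.354},{"travel":[9,242,2],"twist":-0.354},{"travel":[9,242,2],"twist":-0.354},{"travel":[9,242,2],"twist":-0.354}]'

```text
clock: 7.18
tcp_pos: [0.4747, 0.2485, 0.2206]
tool_rot: [0.0, 0.786, 0.619, -0.0]
force: [0.4, -0.1, 0.2]
grip_width: 0.0221
grip_force: 30.0
```

```bash
python3 - <<'E'
from h import *
from bench import state,viewer
S4=load("scene4.npz")
def onx(c,uv,x):
    o,d=ray(c,uv); return o+d*(x-o[0])/d[0]
print("lip bottom on +x side, at yellow",onx(S4,[307,194.5],.484).round(4))
st=state();print({k:np.round(st[k],4).tolist() for k in("clock","tcp_pos","tool_rot","force","grip_width","grip_force","joints")})
for n in("scene","top"):
    c=viewer.camera(n); np.savez(n+"5.npz",**c)
S,T=load("scene5.npz"),load("top5.npz")
f=lambda c,x,y:cv2.resize(c["pixels"][y:y+150,x:x+100,::-1],(400,600),interpolation=cv2.INTER_CUBIC)
cv2.imwrite("pics/crop5.png",cv2.convertScaleAbs(np.hstack([f(S,380,130),f(T,170,190)]),alpha=1.4))
E
```

```text
lip bottom on +x side, at yellow [0.484  0.0081 0.1695]
{'clock': 7.1833, 'tcp_pos': [0.4747, 0.2485, 0.2206], 'tool_rot': [0.0002, 0.7856, 0.6187, -0.0003], 'force': [0.4277, -0.0658, 0.166], 'grip_width': 0.0221, 'grip_force': 29.9966, 'joints': [-0.2569, 0.46, -0.3948, 1.7443, 0.2078, 0.9789, -0.968]}
```

View pics/crop5.png

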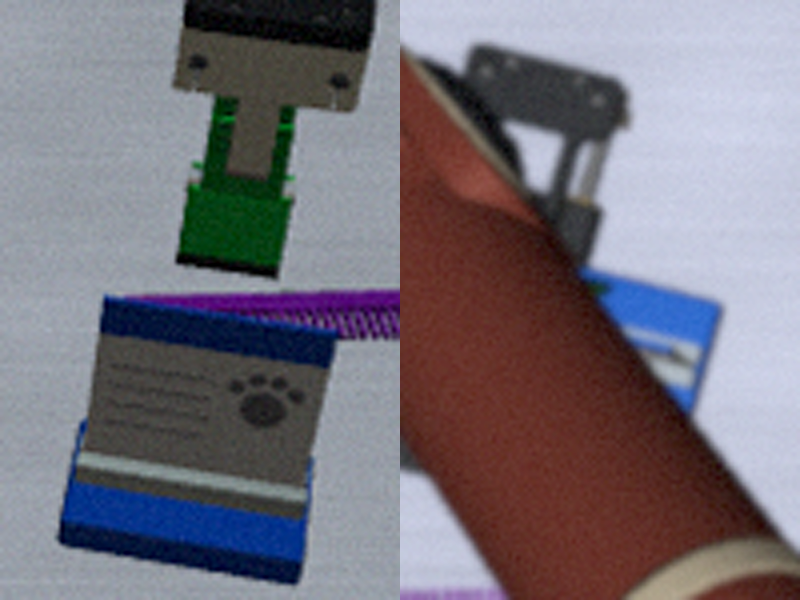

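The clip's axis in the scene crop, from (255,110) to (229,268), runs on to the middle of the blue edge at (221,314), and the yaws match. Lower by 57 mm so the edge sits about 20 mm above the clip's origin.

Call:
drive_tool --series '[{"travel":[-0.5,0.5,-4],"twist":0},{"travel":[-0.5,0.5,-9],"twist":0},{"travel":[-0.5,0.5,-14],"twist":0},{"travel":[-0.5,0.5,-19],"twist":0},{"travel":[-0.5,0.5,-24],"twist":0},{"travel":[-0.5,0.5,-29],"twist":0},{"travel":[-0.5,0.5,-34],"twist":0},{"travel":[-0.5,0.5,-39],"twist":0},{"travel":[-0.5,0.5,-44],"twist":0},{"travel":[-0.5,0.5,-48],"twist":0},{"travel":[-0.5,0.5,-52],"twist":0},{"travel":[-0.5,0.5,-55],"twist":0},{"travel":[-0.5,0.5,-57],"twist":0},{"travel":[-0.5,0.5,-57],"twist":0},{"travel":[-0.5,0.5,-57],"twist":0},{"travel":[-0.5,0.5,-57],"twist":0},{"travel":[-0.5,0.5,-57],"twist":0},{"travel":[-0.5,0.5,-57],"twist":0}]'

```text
clock: 8.78
tcp_pos: [0.4741, 0.2502, 0.1639]
tool_rot: [0.0, 0.785, 0.619, 0.0]
force: [-0.3, 0.0, -0.7]
grip_width: 0.0225
grip_force: 30.0
```

```bash
python3 - <<'E'
from h import *
from bench import state,viewer
st=state();print({k:np.round(st[k],4).tolist() for k in("clock","tcp_pos","tool_rot","force","torque","grip_width","grip_force","qvel")})
for n in("scene","top"):
    c=viewer.camera(n); np.savez(n+"6.npz",**c)
S,T=load("scene6.npz"),load("top6.npz")
f=lambda c,x,y:cv2.resize(c["pixels"][y:y+100,x:x+66,::-1],(400,600),interpolation=cv2.INTER_CUBIC)
cv2.imwrite("pics/crop6.png",cv2.convertScaleAbs(np.hstack([f(S,400,160),f(T,185,220)]),alpha=1.5))
# did the cards stay: shift of blue foot and yellow masks in scene
S0=load("scene0.npz")
for k,(x0,x1,y0,y1) in dict(blue=(390,470,235,290),yellow=(262,335,232,275)).items():
    for c in(S0,S):
        m=masks(c["pixels"])[k][y0:y1,x0:x1]; print(k,np.argwhere(m).mean(0).round(2),m.sum())
E
```

```text
{'clock': 8.7833, 'tcp_pos': [0.4741, 0.2502, 0.1639], 'tool_rot': [0.0, 0.7851, 0.6193, 0.0002], 'force': [-0.3051, 0.0466, -0.6972], 'torque': [-0.0385, -0.1056, 0.0141], 'grip_width': 0.0225, 'grip_force': 29.9966, 'qvel': [0.0004, 0.0002, 0.001, 0.0009, 0.0005, -0.0002, 0.0001]}
blue [25.42 35.2 ] 755
blue [25.92 34.91] 820
yellow [24.24 36.03] 715
yellow [24.27 36.08] 718
```

View pics/crop6.png

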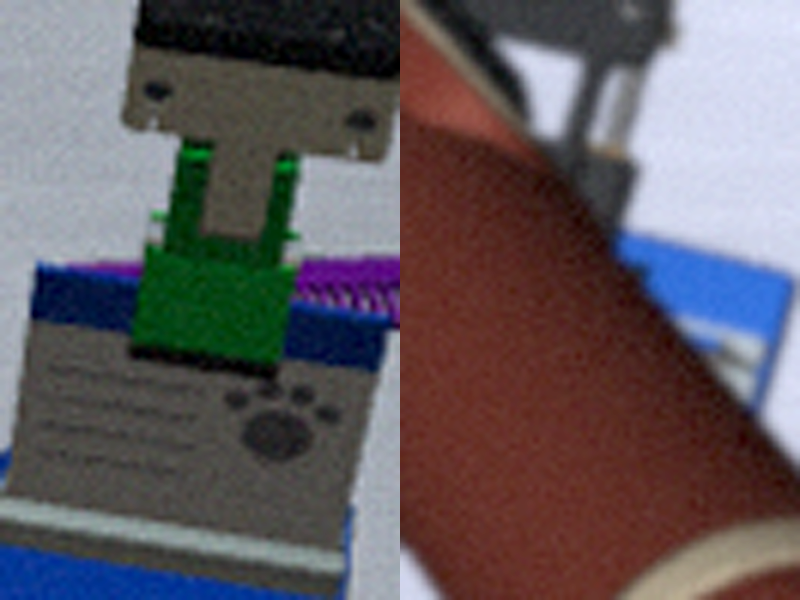

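The edge lies between the jaws. The pin centre at (222,249) is about 18 mm above the edge middle at (211,293), so the edge is about 20 mm above the clip's origin. There's no contact force and the cards haven't moved, so I'll hand in.

```bash
python3 -c "
from bench import r
print(r.hand_in())"
```

```text
the job is handed in; nothing more can be done
None
```

I handed the job in at about 9 s: the clip came off the yellow card and is held squeezed fully open and upright around the middle of the blue card's top edge (about 20 mm in), with no contact force measured; no verdict came back.

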